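Hold the lower nut and tighten the jam nut of a bench stop

ROBOT

A 6-joint arm with a two-finger parallel gripper is mounted at the origin on a cart in front of the work surface, level with it; the furniture and walls round the work are solid. World frame = base frame: x ahead of the robot, y to its left, z up, the work surface at z = 0. Lengths are in m, angles in rad, forces in N, time in s.
With the tool pointing down it reaches from about 0.35 to 0.775 m from the base axis. Payload 5.5 kg.
Tool frame: the origin (TCP) lies at the very end of the fingers, on their centre line; the grasp point (between the pads) lies 19 mm behind it; z points along the fingers, y is the line along which they close (so a half turn about z gives the same grasp; the last joint's range is limited). The gripper opens to 85 mm and grips with 20 to 120 N. Pads are 22 mm wide; open, the fingers measure 114 mm over their backs; the gripper's body (76 mm by 85 mm) begins 54 mm behind the grasp point. The pads swing forward as they close: fully open they stand 13 mm farther back than shut.
Start: joints at [-1.377, 0.313, 0.046, 1.304, 0, 1.431], TCP at [0.188, -0.543, 0.198] pointing down, gripper open.
Joint ranges: [-2.76, 2.76], [-0.86, 1.69], [-1.03, 1.26], [-2.2, 2.34], [-1.47, 1.5], [-3.14, 3.14]. Speed limits (rad/s): [2.57, 2.57, 3.14, 3.14, 3.14, 3.14].

INTERFACE

Orientations are given as a unit quaternion [w, x, y, z].
In Python, from workcell import env, imaging, ticket gives the robot as it stands. The module is installed in compiled form; this text tells all that it offers.
- The arm moves only by the tool apply_moves, never from a script. Its argument "rows" is a list of rows, each an object with "xyz": the shift along the tool's x, y, z in mm, a list of three; "turn": the turn, a rotation vector about the tool's x, y, z in rad, a list of three; "grip": the opening, from 0 (shut) to 1 (fully open). A call has 1 to 12 rows; each row is the pose to reach, as a shift and turn from the pose commanded when the call began, along the tool's axes at that moment; what a row does not reach only later rows make up. A row lasts 1/12 s, in which the tool goes at most 41.7 mm and 7.16 degrees, less where a joint would pass 70% of its speed; a pose out of reach is approached as far as the arm can. A call with a gripper value outside its range is refused whole. The fingers move at their own pace and stop on an object; "force" is the grip in N (left out, the last holds). Time passes only in rows, so rows that repeat a pose let the fingers close. It gives the time, the measured TCP pose, the force, the opening and the grip force at its end, in the units of the state.
- env.get_state(): the state, without advancing time (a new reading comes with each control period).
- imaging.read_camera(name): name is "scene" or "top" or "wrist"; returns a dict with "color" (480x640x3 uint8, blue, green, red), "z_map" (480x640 float32, m along the optical axis (not along the pixel's ray), 0 where there is no reading), "camera_matrix" (3x3 intrinsics, pixels), "view" (4x4, takes a point from world to camera coordinates). Camera axes: x right, y down, z forward; pixel columns grow to the right and rows downward; lengths in m; the calibration is good to about 2 mm. A picture is of the moment at which its call begins.
- ticket.hand_in(): hands the job in; it is judged then, once.
The state is a dict: "clock": time; "joint_pos": joint angles; "qvel": joint speeds; "tau": joint torques, N m; "tcp_pos": TCP position; "orientation": TCP orientation; "wrist_force": force on the tool from outside, world axes, zero at the start; "ft_torque": the same for the moment, N m; "finger_gap": finger opening in m; "grip_force": force on a finger pad.
Only numpy, scipy, OpenCV 4.12 (cv2) and the standard library are available. Lean on these libraries where they do the work, as an engineer would, in place of code of your own. Each camera call takes 0.05 s, during which the arm holds its last target. There are 200 camera calls.

TASK

Lock the stop screw on the grey bench stand: lay the large open-ended spanner down flat over the square lower nut so that its mouth straddles the nut and its handle lies between the two upright pins, and let go of it. Then turn the jam nut above it clockwise (seen from above) by its flat upright bar until it stops, so that the spanner keeps the lower nut from being dragged round, and leave the spanner lying in place.

Things in the scene. Friction and masses are not known exactly. Their poses are not given: they have to be found in the camera images.
- spanner_grip (a point): Large plain steel open-ended spanner, loose, about 0.3 kg, lying flat (the small thin wrench is not used). This point is the grasp point in the straight handle, 16 mm wide and 22 mm high, 11 mm above the flat underside. x points along the handle to the open mouth, z up. Handle from x = -75 to +41 mm, then the fork to +106 mm, 78 mm wide, 14 mm thick.
- spanner_mouth (a point): The middle of the spanner's open mouth, 80 mm along x from the grasp point and 7 mm above the underside; same axes. The mouth is 54 mm wide between two parallel jaws and open at the end. (A computer tower 0.35 m tall stands to the right of the work, beyond x = 0.47 m, between about y = -0.27 and -0.43 m: keep the arm clear of it.)
- nut_seat (a point): Where the middle of the mouth belongs when the spanner is down: on the stud's vertical axis on the fixed grey stand, 33 mm above the bench. x points from the pins to the stud, z up; the spanner lies level along x on a round boss (radius 40 mm), 26 mm above the bench. The square lower nut here is 44 mm across flats, its sloping top 53 mm above the bench; it turns freely.
- saddle (a point): Top of the stand's saddle, 26 mm above the bench and 125 mm behind the stud, midway between two upright pins that reach 53 mm above the bench and leave 40 mm for the spanner's handle. Same axes as nut_seat. The base plate between saddle and boss is 10 mm thick.
- jam_grip (a point): Steel jam nut above the square nut on the same axis: a round flange (30 mm across, up to 58 mm above the bench) under an upright flat bar 30 mm long, 14 mm thick, up to 91 mm above the bench (stud end 95). This point is the bar's centre, 75 mm above the bench; x points along the bar, y across its thickness, z up. The spanner's mouth passes down over it.
- jam_nut (a joint): Turn of the jam nut relative to the lower nut, rad, growing clockwise seen from above; 0 to 0.12 at the start, 0.8 is tight at its hard stop. It rubs on the lower nut with about 0.12 N m and stays where it is left.
- lower_nut (a joint): Turn of the lower nut relative to the stand, rad, growing clockwise seen from above; 0 is with its flats parallel to the stand's x. It is loose (0.02 N m), so unless the spanner holds it, it goes round with the jam nut. In the spanner it still has up to about 0.36 rad of play, which must be turned through as well.

How it is judged:
On the way, in this order (a step that is already met when the one before it is completed fails the run):
1. the spanner lies flat round the lower nut with its handle between the pins, before the jam nut is tightened (horizontal distance between spanner_mouth and nut_seat below 0.02 m and z of spanner_mouth in the frame of nut_seat below 0.005 m and angle between the x axis of spanner_grip and the x axis of nut_seat, either way round below 0.17 rad and value of joint jam_nut below 0.3 rad and contact force between the fingers and spanner below 0.1 N), for 0.2 s.
2. the jam nut is turned tight while the spanner holds the lower nut (value of joint jam_nut above 0.62 rad and horizontal distance between spanner_mouth and nut_seat below 0.02 m and z of spanner_mouth in the frame of nut_seat below 0.005 m), for 0.2 s.
At the end, for the whole second after the job is handed in: The jam nut is within 0.18 rad (10 degrees) of its stop at 0.8 rad; the spanner lies flat and at rest round the lower nut (mouth middle within 20 mm of the stud axis and not more than 5 mm above its seat, handle within 10 degrees of the stand's x, between the pins) (all of step 2 and angle between the x axis of spanner_grip and the x axis of nut_seat, either way round below 0.17 rad and linear speed of spanner below 0.02 m/s); the robot touches nothing.
It fails at once if the lower nut is dragged round by more than about 35 degrees (value of joint lower_nut above 0.62 rad or value of joint lower_nut below -0.62 rad).
It also fails if it takes over 54 s, if anything falls off the work surface, if the arm or the gripper's body presses on something with over 40 N, if the wrist force passes 120 N, or if a joint passes its speed limit or range.

## Working session

There is one attempt and no reset: what is moved stays moved. The work goes in short steps, Python scripts to look and compute and a tool call to move; the robot and the scene stay as the last step left them, time stands still between calls to the robot, and variables do not carry over. Pictures are saved under pics/ and viewed, at most 10 in all, crops included, and the job is handed in when it is done.

Besides the shell and the picture viewer there is one more tool, called after "Call:" as a command line: name --argument value ..., lists and objects as JSON in quotes. apply_moves: Moves the arm, as the interface text tells. Its arguments: {"type":"object","properties":{"rows":{"type":"array"},"force":{"type":"number"}},"required":["rows"]}

```bash
mkdir -p pics; cat > h.py <<'E'
import numpy as np, cv2
from workcell import env, imaging, ticket
from scipy.spatial.transform import Rotation as R
def cam(n):
    d=imaging.read_camera(n); return d
def world(d,uv,zw=None):
    """pixels -> world; on plane z=zw, or by depth"""
    K=d["camera_matrix"];V=np.linalg.inv(d["view"]);uv=np.atleast_2d(uv).astype(float)
    r=np.c_[uv,np.ones(len(uv))]@np.linalg.inv(K).T
    if zw is None:
        z=d["z_map"][uv[:,1].astype(int),uv[:,0].astype(int)]; return (r*z[:,None])@V[:3,:3].T+V[:3,3]
    w=r@V[:3,:3].T; o=V[:3,3]; return o+w*((zw-o[2])/w[:,2])[:,None]
def cloud(d):
    v,u=np.mgrid[:480,:640]; return world(d,np.c_[u.ravel(),v.ravel()]).reshape(480,640,3)
E
python3 - <<'E'
from h import *
s=env.get_state(); print({k:np.round(v,3) for k,v in s.items()})
for n in("scene","top"):
    d=cam(n); cv2.imwrite(f"pics/{n}0.png",d["color"]); print(n,np.linalg.inv(d["view"]).round(3)[:3].tolist())
    np.savez(f"{n}0.npz",**d)
E
```

```text
{'clock': np.float64(0.0), 'joint_pos': array([-1.377,  0.314,  0.045,  1.304,  0.   ,  1.431]), 'qvel': array([ 0.001, -0.001,  0.002, -0.001,  0.001,  0.002]), 'tau': array([-0.0000e+00, -4.8063e+01,  2.9853e+01,  2.0000e-02,  0.0000e+00,
        0.0000e+00]), 'tcp_pos': array([ 0.188, -0.543,  0.197]), 'orientation': array([-0.001,  0.986,  0.166, -0.   ]), 'wrist_force': array([-0.621,  0.934, -0.815]), 'ft_torque': array([ 0.001, -0.021, -0.021]), 'grip_force': np.float64(0.0), 'finger_gap': np.float64(0.085)}
scene [[-0.888, -0.306, 0.344, 0.217], [-0.46, 0.611, -0.644, 0.606], [-0.013, -0.73, -0.683, 0.669]]
top [[-0.004, -0.992, 0.126, 0.4], [-1.0, 0.007, 0.019, 0.03], [-0.019, -0.126, -0.992, 0.939]]
```

View pics/scene0.png

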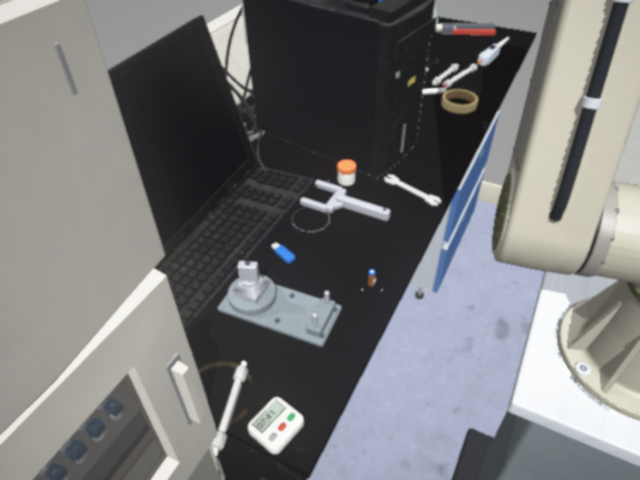

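View pics/top0.png

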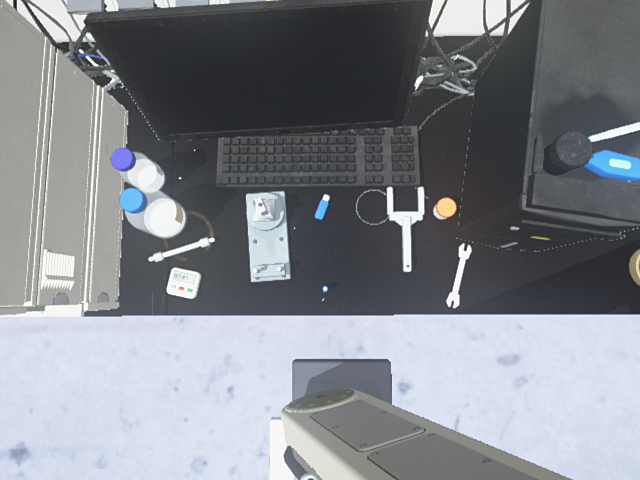

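The scene view shows the spanner at (345,200) and the grey stand at (280,300). In the top view the spanner has its mouth at (405,195) and its handle end at (407,270). The stand's stud is at (263,208) and its pins at about (258,268) and (283,268). Both point away from the robot. I'll measure them in the depth clouds next.

```bash
cat > m.py <<'E'
from h import *
d=dict(np.load("top0.npz")); P=cloud(d); c=d["color"]; g=c.min(2)
def box(u0,u1,v0,v1):
    m=np.zeros((480,640),bool); m[v0:v1,u0:u1]=1; return m
# spanner
m=(box(380,430,180,278)&(g>110)); n,l,st,_=cv2.connectedComponentsWithStats(m.astype(np.uint8)); k=1+np.argmax(st[1:,4]); m=l==k
v,u=np.nonzero(m); print("bbox",st[k], "z pct",np.percentile(P[m][:,2],[5,50,95]).round(4))
hm=m&box(0,640,225,268); v,u=np.nonzero(hm); h=world(d,np.c_[u,v],0.022)
rows=[(h[v==r].mean(0)) for r in np.unique(v)]; rows=np.array(rows)
a=np.polyfit(rows[:,0],rows[:,1],1); print("handle line slope",a, "yaw",np.arctan(a[0]))
w=[(np.ptp(h[v==r][:,1])) for r in np.unique(v)]; print("width",np.median(w))
yaw=np.arctan(a[0]); ax=np.array([np.cos(yaw),np.sin(yaw)]); v,u=np.nonzero(m)
f=world(d,np.c_[u,v],0.014); s=f[:,:2]@ax; t=f[:,:2]@[-ax[1],ax[0]]; h2=world(d,np.c_[u,v],.022)[:,:2]@ax
far=np.percentile(s,99.7); near=np.percentile(h2,.3); print("far",far,"near",near,"len",far-near)
fk=s>far-.04; print("fork t",t[fk].min(),t[fk].max())
ll=h[:,:2]@[-ax[1],ax[0]]; tc=ll.mean(); so=(far-.106+near+.075)/2
print("grip", so*ax+tc*np.array([-ax[1],ax[0]]))
# stand: by height
Q=P[box(235,300,180,290)]; print("stand top pts")
for lo,hi in((.005,.018),(.02,.032),(.045,.06),(.08,.1)):
    q=Q[(Q[:,2]>lo)&(Q[:,2]<hi)]; print(lo,hi,len(q),q.mean(0).round(4),np.percentile(q,[1,99],axis=0).round(4).tolist())
b=(box(235,300,180,290)&(P[...,2]>.006)&(P[...,2]<.014)).astype(np.uint8)
v,u=np.nonzero(b); X=P[v,u][:,:2].astype(np.float32); print(cv2.minAreaRect(X))
cr=c[170:300,225:305]; cv2.imwrite("pics/stand.png",cv2.resize(cr,None,fx=4.5,fy=4.5,interpolation=2))
E
python3 m.py
```

```text
bbox [ 380  186   45   86 1201] z pct [0.0004 0.0148 0.0231]
handle line slope [ 0.0019762  -0.12569506] yaw 0.0019762002828039677
width 0.016610504480970956
far 0.6329367198089618 near 0.45329093733577613 len 0.1796457824731857
fork t -0.1678005427066489 -0.07474839849650726
grip [ 0.52786118 -0.12464297]
stand top pts
0.005 0.018 2130 [0.5214 0.1636 0.0101] [[0.4371, 0.1179, 0.0057], [0.6386, 0.2194, 0.0175]]
0.02 0.032 1315 [0.5619 0.1663 0.0256] [[0.4446, 0.103, 0.0204], [0.6481, 0.2298, 0.0304]]
0.045 0.06 209 [0.5602 0.1659 0.0517] [[0.4516, 0.1344, 0.0451], [0.5976, 0.1879, 0.0599]]
0.08 0.1 118 [0.5795 0.1695 0.0906] [[0.5653, 0.1594, 0.0806], [0.595, 0.1794, 0.0966]]
((0.535521388053894, 0.16880691051483154), (0.13848377764225006, 0.2011040449142456), 89.98837280273438)
```

View pics/stand.png

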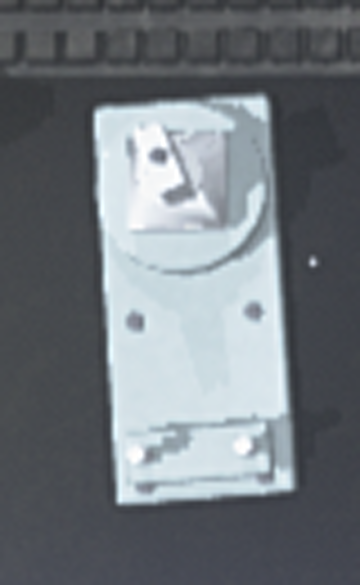

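The crop shows the pin tops at crop pixels (135,455) and (245,445), and the stud end at (158,155). The plate corners are at (95,107), (268,95), (296,490) and (118,503). The bar runs from about (148,125) to (178,198).

```bash
cat > m2.py <<'E'
from h import *
d=dict(np.load("top0.npz")); P=cloud(d)
o=lambda *p: np.array(p)/4.5+[225,170]-.4
pin=world(d,o((135,455),(245,445)),.053)[:,:2]; st=world(d,o((158,155)),.095)[0,:2]
pl=world(d,o((95,107),(268,95),(296,490),(118,503)),.010)[:,:2]
print("pins",pin,"gap",np.linalg.norm(pin[0]-pin[1]),"stud",st)
mid=pin.mean(0); e=st-mid; print("mid",mid,"dist",np.linalg.norm(e),"yaw",np.arctan2(e[1],e[0]))
for a,b in((3,0),(2,1)): e=pl[b]-pl[a]; print("edge yaw",np.arctan2(e[1],e[0]),np.linalg.norm(e))
for z0,z1 in ((.084,.094),):
    m=np.zeros((480,640),bool); m[180:230,235:300]=1; m&=(P[...,2]>z0)&(P[...,2]<z1)
    X=P[m][:,:2].astype(np.float32); print("bar",len(X),cv2.minAreaRect(X),np.linalg.eigh(np.cov(X.T)))
# boss disc 26mm
m=np.zeros((480,640),bool); m[180:245,240:295]=1; m&=(abs(P[...,2]-.026)<.003); m[:,:]&=(P[...,0]>.52)
X=P[m][:,:2].astype(np.float32); print("boss",cv2.minEnclosingCircle(X))
# cross-view: scene cloud
s=dict(np.load("scene0.npz")); S=cloud(s); m=np.zeros((480,640),bool); m[255:300,230:270]=1; m&=(S[...,2]>.07)&(S[...,2]<.1); X=S[m]; print("scene bar mean",X.mean(0),X[:,2].max())
m=np.zeros((480,640),bool); m[175:225,298:395]=1; m&=(S[...,2]>.017)&(S[...,2]<.03); X=S[m]; print("scene handle",X.mean(0),np.percentile(X,[1,99],axis=0).round(3).tolist())
E
python3 m2.py
```

```text
pins [[0.45395568 0.18489508]
 [0.45813613 0.13583776]] gap 0.04923512295022592 stud [0.58100712 0.1695553 ]
mid [0.45604591 0.16036642] dist 0.12529860106490404 yaw 0.07340175145701042
edge yaw 0.07478273143229829 0.18913694296125094
edge yaw 0.0761579579322295 0.18865907580552074
bar 105 ((0.5804547667503357, 0.1701919436454773), (0.030088676139712334, 0.014117755927145481), 22.406389236450195) EighResult(eigenvalues=array([1.86510412e-05, 8.33475427e-05]), eigenvectors=array([[ 0.35641356, -0.9343283 ],
       [-0.9343283 , -0.35641356]]))
boss ((0.6095848679542542, 0.1668885052204132), 0.06906432658433914)
scene bar mean [0.57451067 0.17338555 0.0847062 ] 0.096558416838612
scene handle [ 0.55450141 -0.13135966  0.02147779] [[0.451, -0.198, 0.017], [0.662, -0.095, 0.029]]
```

Everything agrees with the sizes given: stud at (0.581, 0.170), stand yaw 0.075, bar yaw 0.39, and spanner grip at (0.528, -0.125) with yaw 0. Next is a helper that converts world targets into tool shifts. I'll use a tool yaw near π so the last joint stays in range.

```bash
cat > to.py <<'E'
import sys
from h import *
s=env.get_state(); q=s["orientation"]; A=R.from_quat(np.r_[q[1:],q[0]]); p=s["tcp_pos"]
x=A.apply([1,0,0]); print("t",s["clock"].round(2),"tcp",p.round(4),"yaw",np.arctan2(x[1],x[0]).round(4),"zdir",A.apply([0,0,1]).round(3),"q",s["joint_pos"].round(2),"F",s["wrist_force"].round(1),"gap",s["finger_gap"].round(4),"gf",s["grip_force"].round(1))
for a in sys.argv[1:]:
    *t,yw=map(float,a.split(",")); T=R.from_euler("z",yw)*R.from_euler("x",np.pi)
    print(a,"xyz mm",(A.inv().apply(np.array(t)-p)*1e3).round(1),"turn",(A.inv()*T).as_rotvec().round(4))
E
python3 to.py 0.26,-0.33,0.2,1.74 0.36,-0.125,0.2,3.1416
```

```text
Traceback (most recent call last):
  File "to.py", line 4, in <module>
    x=A.apply([1,0,0]); print("t",s["clock"].round(2),"tcp",p.round(4),"yaw",np.arctan2(x[1],x[0]).round(4),"zdir",A.apply([0,0,1]).round(3),"q",s["joint_pos"].round(2),"F",s["wrist_force"].round(1),"gap",s["finger_gap"].round(4),"gf",s["grip_force"].round(1))
                                  ^^^^^^^^^^^^^^^^
AttributeError: 'float' object has no attribute 'round'
```

```bash
sed -i 's/^s=env.get_state();/s={k:np.asarray(v,float) for k,v in env.get_state().items()};/' to.py; python3 to.py 0.26,-0.33,0.2,1.74 0.36,-0.125,0.2,3.1416
```

```text
t 0.1 tcp [ 0.1883 -0.5428  0.1974] yaw 0.3338 zdir [-0.     0.002 -1.   ] q [-1.38  0.31  0.05  1.3  -0.    1.43] F [-0.5 -0.6  0.1] gap 0.0854 gf 0.0
0.26,-0.33,0.2,1.74 xyz mm [ 137.5 -177.5   -2.3] turn [-1.2000e-03 -1.4000e-03 -1.4062e+00]
0.36,-0.125,0.2,3.1416 xyz mm [ 299.1 -338.4   -2. ] turn [-1.0000e-04 -2.4000e-03 -2.8078e+00]
```

Call:
apply_moves --rows '[{"xyz": [34, -44, 0], "turn": [0, 0, -0.12], "grip": 1}, {"xyz": [68, -88, 0], "turn": [0, 0, -0.24], "grip": 1}, {"xyz": [102, -132, 0], "turn": [0, 0, -0.36], "grip": 1}, {"xyz": [137, -177, 0], "turn": [0, 0, -0.48], "grip": 1}, {"xyz": [160, -200, 0], "turn": [0, 0, -0.6], "grip": 1}, {"xyz": [180, -220, 0], "turn": [0, 0, -0.72], "grip": 1}, {"xyz": [200, -240, 0], "turn": [0, 0, -0.84], "grip": 1}, {"xyz": [220, -260, 0], "turn": [0, 0, -0.96], "grip": 1}, {"xyz": [240, -280, 0], "turn": [0, 0, -1.08], "grip": 1}, {"xyz": [260, -300, 0], "turn": [0, 0, -1.2], "grip": 1}, {"xyz": [280, -320, 0], "turn": [0, 0, -1.32], "grip": 1}, {"xyz": [299, -338, 0], "turn": [0, 0, -1.4], "grip": 1}]' --force 80

```text
clock: 1.1
tcp_pos: [0.3602, -0.1241, 0.1981]
orientation: [-0.0, 0.645, 0.764, -0.0]
wrist_force: [0.3, -0.0, 0.1]
finger_gap: 0.0855
grip_force: 0.0
```

```bash
python3 to.py 0.46,-0.125,0.18,3.1416 
```

```text
t 1.1 tcp [ 0.3602 -0.1241  0.1981] yaw 1.7402 zdir [-0.  0. -1.] q [-0.54 -0.06 -0.39  1.24  0.    0.86] F [ 0.3 -0.   0.1] gap 0.0855 gf 0.0
0.46,-0.125,0.18,3.1416 xyz mm [-17.7  98.2  18.1] turn [-0.0000e+00 -2.0000e-04 -1.4014e+00]
```

Call:
apply_moves --rows '[{"xyz": [-7, 40, 12], "turn": [0, 0, -0.12], "grip": 1}, {"xyz": [-14, 80, 24], "turn": [0, 0, -0.24], "grip": 1}, {"xyz": [-21, 120, 36], "turn": [0, 0, -0.36], "grip": 1}, {"xyz": [-29, 165, 48], "turn": [0, 0, -0.48], "grip": 1}, {"xyz": [-29, 165, 48], "turn": [0, 0, -0.6], "grip": 1}, {"xyz": [-29, 165, 48], "turn": [0, 0, -0.72], "grip": 1}, {"xyz": [-29, 165, 48], "turn": [0, 0, -0.84], "grip": 1}, {"xyz": [-29, 165, 48], "turn": [0, 0, -0.96], "grip": 1}, {"xyz": [-29, 165, 48], "turn": [0, 0, -1.08], "grip": 1}, {"xyz": [-29, 165, 48], "turn": [0, 0, -1.2], "grip": 1}, {"xyz": [-29, 165, 48], "turn": [0, 0, -1.32], "grip": 1}, {"xyz": [-29, 165, 48], "turn": [0, 0, -1.4], "grip": 1}]'

```text
clock: 2.1
tcp_pos: [0.5273, -0.1277, 0.1497]
orientation: [-0.001, 0.001, 1.0, 0.0]
wrist_force: [-0.3, 0.2, 0.1]
finger_gap: 0.0853
grip_force: 0.0
```

```bash
cat > w.py <<'E'
import sys
from h import *
d=cam("wrist"); cv2.imwrite(f"pics/{sys.argv[1]}.png",d["color"]); np.savez(sys.argv[1]+".npz",**d)
E
python3 w.py w1; python3 to.py 0.528,-0.125,0.003,3.1416
```

```text
t 2.15 tcp [ 0.5273 -0.1277  0.1497] yaw 3.1415 zdir [-0.001  0.    -1.   ] q [-0.39  0.27 -0.13  1.17 -0.   -0.39] F [-0.6 -0.  -0.4] gap 0.0853 gf 0.0
0.528,-0.125,0.003,3.1416 xyz mm [ -0.9   2.6 146.7] turn [ 0.0003 -0.001  -0.0001]
```

View pics/w1.png

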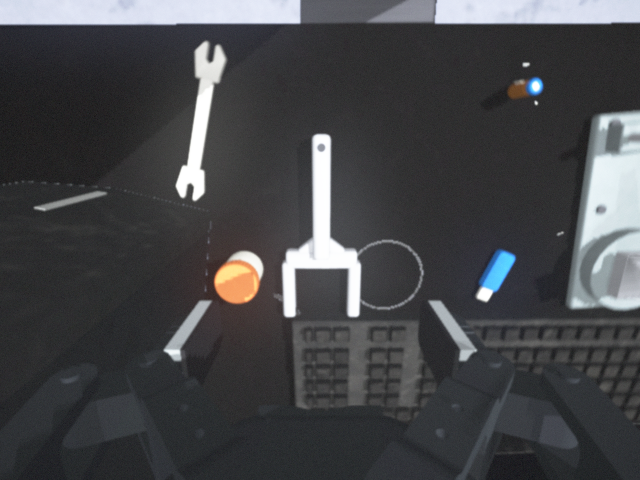

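The wrist view shows the spanner's handle end at (321,135), its fork tips at y≈316 from x=283 to 360, and the orange bottle at (240,278). I'll re-measure the grip point and the bottle from this view.

```bash
python3 - <<'E'
from h import *
d=dict(np.load("w1.npz")); P=cloud(d)
g=d["color"].min(2)
v,u=np.nonzero(g[140:235,305:340]>150); h=world(d,np.c_[u+305,v+140],.022); a=np.polyfit(h[:,0],h[:,1],1); print("line",a,"y at .528",np.polyval(a,.528))
e=world(d,[[321,134]],.022)[0]; f=world(d,[[290,317],[354,317]],.014); print("end",e,"fork",f, "grip x:",e[0]+.075, f[:,0].mean()-.106)
m=np.zeros((480,640),bool); m[255:305,210:265]=1; m&=P[...,2]>.02; q=P[m]; print("bottle",np.percentile(q,[2,98],axis=0).round(3).tolist())
E
```

```text
line [-0.00263666 -0.12574298] y at .528 -0.12713514083677452
end [ 0.45009498 -0.12726176  0.022     ] fork [[ 0.62989249 -0.15941299  0.014     ]
 [ 0.63005558 -0.09343289  0.014     ]] grip x: 0.5250949848041714 0.5239740319633985
bottle [[0.517, -0.223, 0.022], [0.596, -0.172, 0.199]]
```

Call:
apply_moves --rows '[{"xyz": [1, 1.5, 35], "turn": [0, 0, 0], "grip": 0.6}, {"xyz": [1, 1.5, 70], "turn": [0, 0, 0], "grip": 0.6}, {"xyz": [1, 1.5, 100], "turn": [0, 0, 0], "grip": 0.6}, {"xyz": [1, 1.5, 125], "turn": [0, 0, 0], "grip": 0.6}, {"xyz": [1, 1.5, 138], "turn": [0, 0, 0], "grip": 0.6}, {"xyz": [1, 1.5, 145], "turn": [0, 0, 0], "grip": 0.6}, {"xyz": [1, 1.5, 146], "turn": [0, 0, 0], "grip": 0.6}, {"xyz": [1, 1.5, 146], "turn": [0, 0, 0], "grip": 0.1}, {"xyz": [1, 1.5, 146], "turn": [0, 0, 0], "grip": 0}, {"xyz": [1, 1.5, 146], "turn": [0, 0, 0], "grip": 0}, {"xyz": [1, 1.5, 146], "turn": [0, 0, 0], "grip": 0}, {"xyz": [1, 1.5, 146], "turn": [0, 0, 0], "grip": 0}]' --force 80

```text
clock: 3.15
tcp_pos: [0.5274, -0.1266, 0.0051]
orientation: [0.001, 0.004, 1.0, -0.0]
wrist_force: [0.8, -0.5, 0.0]
finger_gap: 0.0003
grip_force: 0.0
```

```bash
python3 to.py
```

```text
t 3.15 tcp [ 0.5274 -0.1266  0.0051] yaw 3.1337 zdir [ 0.002 -0.001 -1.   ] q [-0.38  0.39 -0.35  0.83 -0.   -0.38] F [ 0.8 -0.5  0. ] gap 0.0003 gf 0.0
```

The fingers shut on nothing, so I'll look.

```bash
python3 - <<'E'
from h import *
a=cam("wrist")["color"]; b=cam("scene")["color"][120:280,240:440]
cv2.imwrite("pics/w2.png",np.hstack([cv2.resize(a,(400,300)),cv2.resize(b,(375,300))]))
E
```

```text
(no output)
```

View pics/w2.png

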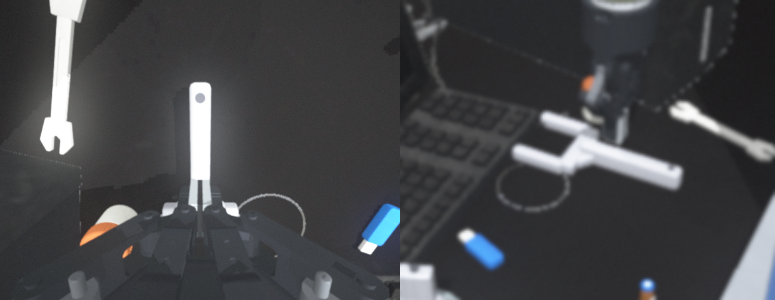

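The scene half shows the shut fingers just behind the fork root, and the handle end is visible at wrist pixel (320,133). I'll measure where the spanner and the fingers are now.

```bash
python3 - <<'E'
from h import *
for n in("scene","wrist","top"):
    d=cam(n); np.savez(n+"3.npz",**d); P=cloud(d); g=d["color"].min(2); m=(g>140)&(P[...,1]>-.17)&(P[...,1]<-.09)&(P[...,2]<.05)&(P[...,2]>.008)&(P[...,0]>.35)&(P[...,0]<.7)
    q=P[m]; print(n,len(q),np.percentile(q,[1,99],axis=0).round(3).tolist())
d=dict(np.load("wrist3.npz")); print("end",world(d,[[320,133]],.022),world(d,[[320,133]],None), "w", world(d,[[304,200],[337,200]],.022))
print("pose cam",np.linalg.inv(d["view"]).round(3).tolist())
d0=dict(np.load("w1.npz")); print(np.linalg.inv(d0["view"]).round(3).tolist())
# depth along columns at handle centreline
P=cloud(d); print(P[[140,180,220,250,270,280,290,300,310,330],320].round(3).tolist())
E
```

```text
scene 936 [[0.45, -0.164, 0.008], [0.626, -0.09, 0.025]]
wrist 5698 [[0.451, -0.16, 0.009], [0.563, -0.096, 0.048]]
top 266 [[0.497, -0.129, 0.01], [0.633, -0.09, 0.04]]
end [[ 0.45032458 -0.12658888  0.022     ]] [[ 0.45030464 -0.12658775  0.01958932]] w [[ 0.48021889 -0.13433093  0.022     ]
 [ 0.48034354 -0.11884852  0.022     ]]
pose cam [[0.008, 0.955, 0.295, 0.452], [1.0, -0.008, -0.003, -0.127], [-0.001, 0.295, -0.955, 0.179], [0.0, 0.0, 0.0, 1.0]]
[[0.002, 0.956, 0.294, 0.452], [1.0, -0.002, -0.001, -0.128], [0.0, 0.294, -0.956, 0.325], [0.0, 0.0, 0.0, 1.0]]
[[0.453, -0.127, 0.021], [0.471, -0.127, 0.022], [0.49, -0.127, 0.021], [0.505, -0.127, 0.021], [0.516, -0.127, 0.02], [0.522, -0.127, 0.021], [0.516, -0.127, 0.044], [0.516, -0.127, 0.054], [0.516, -0.127, 0.062], [0.517, -0.127, 0.074]]
```

Call:
apply_moves --rows '[{"xyz": [0, 0, -40], "turn": [0, 0, 0], "grip": 0}, {"xyz": [0, 0, -80], "turn": [0, 0, 0], "grip": 0}, {"xyz": [0, 0, -80], "turn": [0, 0, 0], "grip": 0}]'

```text
clock: 3.65
tcp_pos: [0.5311, -0.128, 0.0913]
orientation: [0.005, 0.004, 1.0, -0.002]
wrist_force: [1.8, -0.6, 0.6]
finger_gap: 0.0002
grip_force: 0.0
```

```bash
python3 to.py; cat > f.py <<'E'
from h import *
s=env.get_state(); d=cam("scene"); P=cloud(d); p=s["tcp_pos"]
D=P-p; m=(abs(D[...,0])<.06)&(abs(D[...,1])<.06)&(D[...,2]>-.05)&(D[...,2]<.08)&(d["z_map"]>0)
q=D[m&(P[...,2]>.03)]; print("lowest finger pts rel TCP (scene)",np.percentile(q,[0.5,2,5,50],axis=0).round(3)[:,2],len(q))
for lo in np.arange(-.02,.06,.01):
    k=q[(q[:,2]>lo)&(q[:,2]<lo+.01)]; print(round(lo,3),len(k),k.min(0).round(3) if len(k) else "",k.max(0).round(3) if len(k) else "")
a=cam("wrist")["color"][240:480]; v,u=np.nonzero(m); c=d["color"][max(0,v.min()-20):v.max()+40,max(0,u.min()-40):u.max()+40]
h=240; cv2.imwrite("pics/f.png",np.hstack([a[:, 120:520],cv2.resize(c,(int(c.shape[1]*h/c.shape[0]),h),interpolation=2)])[:,:800])
E
python3 f.py
```

```text
t 3.65 tcp [ 0.5311 -0.128   0.0913] yaw 3.134 zdir [ 0.01  -0.004 -1.   ] q [-0.38  0.3  -0.24  1.02 -0.   -0.38] F [ 1.8 -0.6  0.6] gap 0.0002 gf 0.0
lowest finger pts rel TCP (scene) [-0.049 -0.047  0.035  0.055] 234
-0.02 0  
-0.01 0  
0.0 0  
0.01 0  
0.02 0  
0.03 17 [-0.013 -0.     0.032] [0.009 0.008 0.04 ]
0.04 62 [-0.013 -0.009  0.04 ] [0.006 0.016 0.05 ]
0.05 57 [-0.013 -0.007  0.05 ] [0.006 0.015 0.059]
```

View pics/f.png

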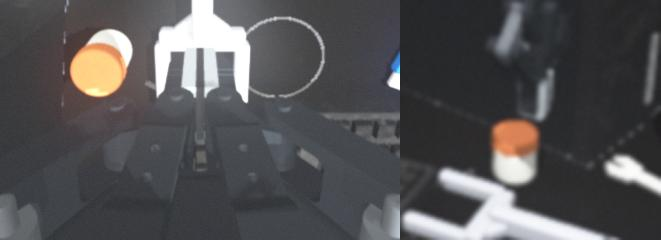

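The shut fingertips sit about 33 mm above the reported TCP. Two views agree on this: the wrist depth gives 30–39 mm and the scene depth gives 32 mm. That is why they closed above the handle. I'll open, let the arm settle, and check whether the offset holds with the fingers open.

Call:
apply_moves --rows '[{"xyz": [0, 0, 0], "turn": [0, 0, 0], "grip": 0.55}, {"xyz": [0, 0, 0], "turn": [0, 0, 0], "grip": 0.55}, {"xyz": [0, 0, 0], "turn": [0, 0, 0], "grip": 0.55}, {"xyz": [0, 0, 0], "turn": [0, 0, 0], "grip": 0.55}]'

```text
clock: 4.08
tcp_pos: [0.5258, -0.126, 0.0829]
orientation: [-0.001, 0.004, 1.0, 0.0]
wrist_force: [0.2, -0.1, 0.0]
finger_gap: 0.0467
grip_force: 0.0
```

```bash
python3 to.py 0.526,-0.1265,0.003,3.1416; python3 f.py
```

```text
t 4.08 tcp [ 0.5258 -0.126   0.0829] yaw 3.1338 zdir [-0.002  0.001 -1.   ] q [-0.38  0.31 -0.25  1.01 -0.   -0.38] F [ 0.2 -0.1  0. ] gap 0.0467 gf 0.0
0.526,-0.1265,0.003,3.1416 xyz mm [-0.4 -0.6 79.9] turn [ 0.0008 -0.0022 -0.0078]
lowest finger pts rel TCP (scene) [-0.045  0.036  0.038  0.056] 386
-0.02 0  
-0.01 0  
0.0 0  
0.01 0  
0.02 0  
0.03 28 [-0.01  -0.026  0.035] [0.008 0.032 0.04 ]
0.04 99 [-0.013 -0.028  0.04 ] [0.011 0.038 0.05 ]
0.05 110 [-0.013 -0.031  0.05 ] [0.012 0.038 0.06 ]
```

Call:
apply_moves --rows '[{"xyz": [0, -0.5, 40], "turn": [0, 0, -0.008], "grip": 0.5}, {"xyz": [0, -0.5, 75], "turn": [0, 0, -0.008], "grip": 0.5}, {"xyz": [0, -0.5, 90], "turn": [0, 0, -0.008], "grip": 0.5}, {"xyz": [0, -0.5, 95], "turn": [0, 0, -0.008], "grip": 0.5}, {"xyz": [0, -0.5, 95], "turn": [0, 0, -0.008], "grip": 0.5}, {"xyz": [0, -0.5, 95], "turn": [0, 0, -0.008], "grip": 0.5}]'

```text
clock: 4.68
tcp_pos: [0.5272, -0.1271, -0.0102]
orientation: [0.0, -0.0, 1.0, -0.0]
wrist_force: [-0.4, -0.1, 0.6]
finger_gap: 0.0429
grip_force: 0.0
```

Call:
apply_moves --rows '[{"xyz": [0, 0, 4], "turn": [0, 0, 0], "grip": 0.5}, {"xyz": [0, 0, 8], "turn": [0, 0, 0], "grip": 0.5}, {"xyz": [0, 0, 11], "turn": [0, 0, 0], "grip": 0.5}, {"xyz": [0, 0, 11], "turn": [0, 0, 0], "grip": 0.5}]'

```text
clock: 5.02
tcp_pos: [0.5267, -0.1268, -0.0218]
orientation: [0.0, -0.0, 1.0, -0.0]
wrist_force: [-0.5, -1.1, -0.2]
finger_gap: 0.0429
grip_force: 0.0
```

```bash
python3 to.py; python3 f.py
```

```text
t 5.02 tcp [ 0.5267 -0.1268 -0.0218] yaw -3.1414 zdir [ 0. -0. -1.] q [-0.38  0.42 -0.38  0.77 -0.   -0.38] F [-0.5 -1.1 -0.2] gap 0.0429 gf 0.0
lowest finger pts rel TCP (scene) [0.052 0.052 0.053 0.063] 166
-0.02 0  
-0.01 0  
0.0 0  
0.01 0  
0.02 0  
0.03 0  
0.04 0  
0.05 61 [-0.012 -0.059  0.052] [0.056 0.036 0.06 ]
```

There is no contact at a reported z of -0.022, which confirms the offset. I'll go 5 mm lower and close.

Call:
apply_moves --rows '[{"xyz": [0, 0, 3], "turn": [0, 0, 0], "grip": 0.5}, {"xyz": [0, 0, 5], "turn": [0, 0, 0], "grip": 0.5}, {"xyz": [0, 0, 5], "turn": [0, 0, 0], "grip": 0.0}, {"xyz": [0, 0, 5], "turn": [0, 0, 0], "grip": 0.0}, {"xyz": [0, 0, 5], "turn": [0, 0, 0], "grip": 0.0}, {"xyz": [0, 0, 5], "turn": [0, 0, 0], "grip": 0.0}, {"xyz": [0, 0, 5], "turn": [0, 0, 0], "grip": 0.0}, {"xyz": [0, 0, 5], "turn": [0, 0, 0], "grip": 0.0}]' --force 90

```text
clock: 5.78
tcp_pos: [0.5266, -0.1268, -0.0266]
orientation: [0.0, -0.0, 1.0, -0.0]
wrist_force: [-1.7, 0.5, 3.2]
finger_gap: 0.0139
grip_force: 89.6
```

Gripped. Lift and check.

Call:
apply_moves --rows '[{"xyz": [0, 0, -15], "turn": [0, 0, 0], "grip": 0}, {"xyz": [0, 0, -40], "turn": [0, 0, 0], "grip": 0}, {"xyz": [0, 0, -70], "turn": [0, 0, 0], "grip": 0}, {"xyz": [0, 0, -100], "turn": [0, 0, 0], "grip": 0}, {"xyz": [0, 0, -130], "turn": [0, 0, 0], "grip": 0}, {"xyz": [0, 0, -150], "turn": [0, 0, 0], "grip": 0}, {"xyz": [0, 0, -150], "turn": [0, 0, 0], "grip": 0}, {"xyz": [0, 0, -150], "turn": [0, 0, 0], "grip": 0}]'

```text
clock: 6.45
tcp_pos: [0.5273, -0.1271, 0.1234]
orientation: [0.001, -0.0, 1.0, -0.0]
wrist_force: [-0.7, -0.4, -4.6]
finger_gap: 0.0139
grip_force: 89.0
```

```bash
cat > sp.py <<'E'
# held spanner: handle end/line in the wrist view, fork tilt from the scene/top clouds
from h import *
s=env.get_state(); p=s["tcp_pos"]; print("tcp",np.round(p,4),s["finger_gap"],np.round(s["wrist_force"],1))
d=cam("wrist"); np.savez("w5.npz",**d); P=cloud(d); g=d["color"].min(2)
m=np.zeros((480,640),bool); m[60:280,300:345]=1; m&=(g>130)&(P[...,2]>p[2]+.02)&(P[...,0]<p[0]-.014)
q=P[m]; print(len(q),"handle x",np.percentile(q[:,0],[.5,99.5]).round(4),"y line",np.polyfit(q[:,0],q[:,1],1).round(4),"y mean",q[:,1].mean().round(4))
a=np.polyfit(q[:,0],q[:,2],1); print("z line slope",a[0].round(4),"top z at grip",np.polyval(a,p[0]).round(4))
for n in("top","scene"):
    d=cam(n); P=cloud(d); m=(d["color"].min(2)>110)&(P[...,2]>p[2])&(P[...,2]<p[2]+.07)&(P[...,0]>p[0]+.045)&(P[...,0]<p[0]+.12)&(abs(P[...,1]-p[1])<.06)
    q=P[m]; 
    if len(q)>20: print(n,len(q),np.percentile(q,[1,50,99],axis=0).round(4).tolist())
E
python3 sp.py; python3 to.py 0.45,0.1,0.17,3.2166
```

```text
tcp [ 0.5273 -0.1271  0.1234] 0.013881920044452588 [-0.7 -0.4 -4.6]
5884 handle x [0.4512 0.5076] y line [-0.0053 -0.1253] y mean -0.1279
z line slope -0.0417 top z at grip 0.169
top 283 [[0.5734, -0.1574, 0.1562], [0.5991, -0.0945, 0.1619], [0.6324, -0.0876, 0.1656]]
scene 463 [[0.5727, -0.164, 0.1483], [0.5996, -0.0978, 0.159], [0.6278, -0.0858, 0.163]]
t 6.6 tcp [ 0.5251 -0.1263  0.1208] yaw -3.1414 zdir [-0.004  0.001 -1.   ] q [-0.38  0.29 -0.19  1.1  -0.   -0.38] F [ 0.1 -0.5 -4.1] gap 0.0138 gf 88.9
0.45,0.1,0.17,3.2166 xyz mm [ 75.3 226.3 -48.6] turn [ 0.0015 -0.0037 -0.0748]
```

The spanner is held with yaw ≈ 0, the mouth 80 mm ahead of the TCP, and the fork drooping 2.4°. Its underside is about 25 mm above the reported TCP. I'll carry it over the stand.

Call:
apply_moves --rows '[{"xyz": [3, 20, 0], "turn": [0, 0, -0.01], "grip": 0}, {"xyz": [6, 55, 0], "turn": [0, 0, -0.02], "grip": 0}, {"xyz": [9, 92, 0], "turn": [0, 0, -0.03], "grip": 0}, {"xyz": [12, 130, 0], "turn": [0, 0, -0.04], "grip": 0}, {"xyz": [15, 168, 0], "turn": [0, 0, -0.05], "grip": 0}, {"xyz": [18, 206, 0], "turn": [0, 0, -0.06], "grip": 0}, {"xyz": [21, 242, 0], "turn": [0, 0, -0.07], "grip": 0}, {"xyz": [24, 275, 0], "turn": [0, 0, -0.075], "grip": 0}, {"xyz": [25, 290, 0], "turn": [0, 0, -0.075], "grip": 0}, {"xyz": [25, 290, 0], "turn": [0, 0, -0.075], "grip": 0}, {"xyz": [25, 290, 0], "turn": [0, 0, -0.075], "grip": 0}, {"xyz": [25, 290, 0], "turn": [0, 0, -0.075], "grip": 0}]'

```text
clock: 7.6
tcp_pos: [0.5008, 0.1626, 0.1218]
orientation: [-0.001, -0.038, 0.999, -0.0]
wrist_force: [0.5, 0.3, -3.3]
finger_gap: 0.0133
grip_force: 89.0
```

```bash
python3 to.py 0.5012,0.164,0.005,3.2166; python3 - <<'E'
from h import *
a=cam("wrist"); np.savez("w6.npz",**a); b=cam("top"); np.savez("top6.npz",**b)
cv2.imwrite("pics/w6.png",np.hstack([cv2.resize(a["color"],(440,330)),cv2.resize(b["color"][170:295,220:320],(264,330),interpolation=2)]))
E
```

```text
t 7.6 tcp [0.5008 0.1626 0.1218] yaw -3.0664 zdir [-0.002 -0.001 -1.   ] q [ 0.16  0.26 -0.22  1.1  -0.    0.09] F [ 0.5  0.3 -3.3] gap 0.0133 gf 89.0
0.5012,0.164,0.005,3.2166 xyz mm [ -0.8   1.5 116.8] turn [-0.0008 -0.0025  0.0001]
```

View pics/w6.png

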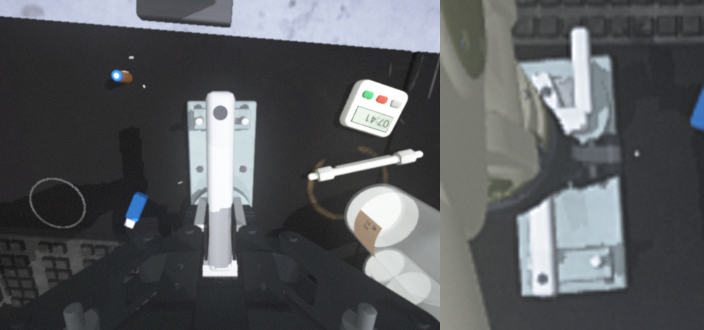

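The wrist half shows the pins at (197,122) and (245,122) with the handle at x≈220 between them. The top half shows the fork over the bar. I'll check the numbers before lowering.

```bash
python3 - <<'E'
from h import *
d=dict(np.load("w6.npz")); P=cloud(d); k=640/440
pp=world(d,np.array([[197,122],[245,122]])*k,.053); print("pins",pp,"mid",pp.mean(0))
g=d["color"].min(2); m=np.zeros((480,640),bool); m[130:290,290:350]=1; m&=(g>130)&(P[...,2]>.14)
q=P[m]; a=np.polyfit(q[:,0],q[:,1],1); print("handle yaw",a[0],"x end",np.percentile(q[:,0],.5),"y at pins x",np.polyval(a,.456),"y at mouth .581",np.polyval(a,.581),"zslope",np.polyfit(q[:,0],q[:,2],1))
t=dict(np.load("top6.npz")); T=cloud(t); m=(t["color"].min(2)>120)&(T[...,2]>.13)&(T[...,2]<.18)&(T[...,0]>.56)&(T[...,0]<.64)&(T[...,1]>.1)&(T[...,1]<.24)
q=T[m]; print("fork",np.percentile(q,[1,99],axis=0).round(4).tolist())
E
```

```text
pins [[0.45530771 0.13450668 0.053     ]
 [0.45158235 0.18409963 0.053     ]] mid [0.45344503 0.15930316 0.053     ]
handle yaw 0.06717673112711631 x end 0.4249562124123163 y at pins x 0.15836543969112785 y at mouth .581 0.16676253108201738 zslope [-0.07411453  0.20334369]
fork [[0.5609, 0.1276, 0.1583], [0.609, 0.1406, 0.166]]
```

Call:
apply_moves --rows '[{"xyz": [-2.5, 2, 0], "turn": [0, -0.05, -0.007], "grip": 0}, {"xyz": [-2.5, 2, 15], "turn": [0, -0.05, -0.007], "grip": 0}, {"xyz": [-2.5, 2, 35], "turn": [0, -0.05, -0.007], "grip": 0}, {"xyz": [-2.5, 2, 55], "turn": [0, -0.05, -0.007], "grip": 0}, {"xyz": [-2.5, 2, 72], "turn": [0, -0.05, -0.007], "grip": 0}, {"xyz": [-2.5, 2, 82], "turn": [0, -0.05, -0.007], "grip": 0}, {"xyz": [-2.5, 2, 85], "turn": [0, -0.05, -0.007], "grip": 0}, {"xyz": [-2.5, 2, 85], "turn": [0, -0.05, -0.007], "grip": 0}, {"xyz": [-2.5, 2, 85], "turn": [0, -0.05, -0.007], "grip": 0}]'

```text
clock: 8.45
tcp_pos: [0.5047, 0.165, 0.0388]
orientation: [0.025, -0.041, 0.999, 0.001]
wrist_force: [-0.8, -0.0, -4.3]
finger_gap: 0.0136
grip_force: 89.0
```

```bash
cat > ck.py <<'E'
from h import *
d=cam("wrist"); P=cloud(d); g=d["color"].min(2); s=env.get_state(); p=s["tcp_pos"]
m=np.zeros((480,640),bool); m[125:285,280:360]=1; m&=(g>140)&(P[...,2]>p[2]+.03)&(P[...,0]<p[0]-.015)&(abs(P[...,1]-p[1])<.025)
q=P[m]; a=np.polyfit(q[:,0],q[:,1],1); b=np.polyfit(q[:,0],q[:,2],1); print("yaw",a[0].round(4),"xend",np.percentile(q[:,0],.5).round(4),"y@pins",np.polyval(a,.455).round(4),"y@stud",np.polyval(a,.581).round(4),"zslope",b[0].round(4),"top z@pins",np.polyval(b,.455).round(4),"@stud",np.polyval(b,.581).round(4))
E
python3 to.py; python3 ck.py
```

```text
t 8.45 tcp [0.5047 0.165  0.0388] yaw -3.0602 zdir [ 0.051  0.004 -0.999] q [ 0.17  0.29 -0.4   0.83 -0.    0.09] F [-0.8 -0.  -4.3] gap 0.0136 gf 89.0
yaw 0.072 xend 0.4213 y@pins 0.1601 y@stud 0.1692 zslope -0.0204 top z@pins 0.0842 @stud 0.0816
```

Call:
apply_moves --rows '[{"xyz": [-3, 0.5, 5], "turn": [0, -0.02, 0], "grip": 0}, {"xyz": [-3, 0.5, 11], "turn": [0, -0.02, 0], "grip": 0}, {"xyz": [-3, 0.5, 17], "turn": [0, -0.02, 0], "grip": 0}, {"xyz": [-3, 0.5, 23], "turn": [0, -0.02, 0], "grip": 0}, {"xyz": [-3, 0.5, 28], "turn": [0, -0.02, 0], "grip": 0}, {"xyz": [-3, 0.5, 32], "turn": [0, -0.02, 0], "grip": 0}, {"xyz": [-3, 0.5, 32], "turn": [0, -0.02, 0], "grip": 0}, {"xyz": [-3, 0.5, 32], "turn": [0, -0.02, 0], "grip": 0}]'

```text
clock: 9.17
tcp_pos: [0.5075, 0.1659, 0.0069]
orientation: [0.034, -0.041, 0.999, 0.001]
wrist_force: [-7.6, -2.2, 7.9]
finger_gap: 0.0138
grip_force: 90.8
```

```bash
python3 to.py; python3 ck.py
```

```text
t 9.17 tcp [0.5075 0.1659 0.0069] yaw -3.0594 zdir [ 0.068  0.005 -0.998] q [ 0.17  0.32 -0.45  0.73 -0.01  0.09] F [-7.6 -2.2  7.9] gap 0.0138 gf 90.8
yaw 0.0699 xend 0.4207 y@pins 0.1609 y@stud 0.1697 zslope -0.0099 top z@pins 0.0499 @stud 0.0486
```

```bash
python3 - <<'E'
from h import *
d=cam("wrist"); P=cloud(d); g=d["color"].min(2)
print([(r,int(g[r,320]),P[r,320].round(3).tolist()) for r in range(104,160,5)])
print("end of handle on plane .048:",world(d,[[320,134]],.048))
a=d["color"]; b=cam("scene")["color"][230:360,200:370]
cv2.imwrite("pics/w7.png",np.hstack([cv2.resize(a,(400,300)),cv2.resize(b,(392,300),interpolation=2)]))
E
```

```text
[(104, 54, [0.418, 0.158, 0.0]), (109, 56, [0.42, 0.158, -0.002]), (114, 57, [0.422, 0.158, -0.001]), (119, 63, [0.425, 0.158, -0.002]), (124, 60, [0.427, 0.158, 0.0]), (129, 66, [0.429, 0.159, -0.002]), (134, 211, [0.429, 0.159, 0.043]), (139, 252, [0.431, 0.159, 0.045]), (144, 254, [0.432, 0.159, 0.047]), (149, 254, [0.434, 0.159, 0.047]), (154, 154, [0.436, 0.159, 0.048]), (159, 152, [0.438, 0.159, 0.047])]
end of handle on plane .048: [[0.42870356 0.15864465 0.048     ]]
```

View pics/w7.png

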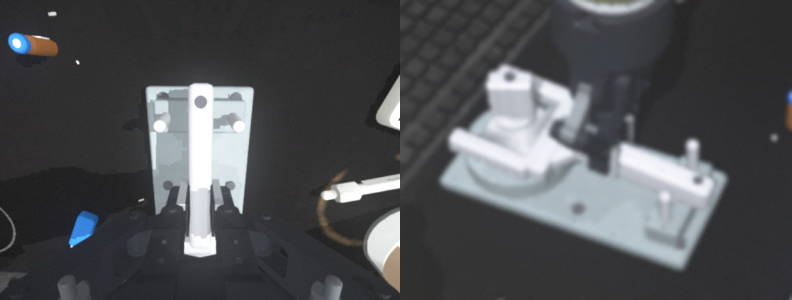

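The wrist half shows the handle centred between the pins at (160,127) and (238,127). The scene half shows the fork down round the nut on the boss. The handle end at x=0.429 puts the mouth at 0.583, and the handle top is at 0.047, so it is seated. Release and rise.

Call:
apply_moves --rows '[{"xyz": [0, 0, 0], "turn": [0, 0, 0], "grip": 0.3}, {"xyz": [0, 0, 0], "turn": [0, 0, 0], "grip": 0.5}, {"xyz": [0, 0, 0], "turn": [0, 0, 0], "grip": 0.5}, {"xyz": [0, 0, 0], "turn": [0, 0, 0], "grip": 0.5}, {"xyz": [0, 0, 0], "turn": [0, 0, 0], "grip": 0.5}, {"xyz": [0, 0, -15], "turn": [0, 0, 0], "grip": 0.5}, {"xyz": [0, 0, -40], "turn": [0, 0, 0], "grip": 0.5}, {"xyz": [0, 0, -75], "turn": [0, 0.035, 0], "grip": 0.5}, {"xyz": [0, 0, -110], "turn": [0, 0.07, 0], "grip": 0.5}, {"xyz": [0, 0, -110], "turn": [0, 0.07, 0], "grip": 0.5}, {"xyz": [0, 0, -110], "turn": [0, 0.07, 0], "grip": 0.5}]'

```text
clock: 10.23
tcp_pos: [0.5036, 0.166, 0.1184]
orientation: [0.003, -0.041, 0.999, 0.0]
wrist_force: [-0.1, 0.1, -1.0]
finger_gap: 0.0423
grip_force: 0.0
```

```bash
cat > sm.py <<'E'
from h import *
d=cam("wrist"); P=cloud(d); b=d["color"].astype(int); g=b.min(2)
X=P[(d["z_map"]>0)]; 
def rep(n,m): q=P[m]; print(n,len(q),np.percentile(q,[2,50,98],axis=0).round(4).tolist())
hm=(abs(P[...,2]-.048)<.004)&(P[...,0]>.42)&(P[...,0]<.53)&(abs(P[...,1]-.163)<.012); rep("handle top",hm)
q=P[hm]; print("yaw",np.polyfit(q[:,0],q[:,1],1),"zslope",np.polyfit(q[:,0],q[:,2],1))
fm=(abs(P[...,2]-.040)<.004)&(P[...,0]>.54)&(P[...,0]<.63)&(abs(P[...,1]-.17)<.05); rep("fork top",fm)
for n in("wrist","top"):
    e=d if n=="wrist" else cam(n); Q=cloud(e); m=(Q[...,2]>.084)&(Q[...,2]<.0945)&(np.hypot(Q[...,0]-.581,Q[...,1]-.17)<.03)
    if m.sum()>10: print(n,"bar",m.sum(),cv2.minAreaRect(Q[m][:,:2].astype(np.float32)),"mean",Q[m].mean(0).round(4))
np.savez("w8.npz",**d); cv2.imwrite("pics/w8.png",d["color"])
E
python3 to.py 0.581,0.17,0.117,3.5266; python3 sm.py
```

```text
t 10.23 tcp [0.5036 0.166  0.1184] yaw -3.0595 zdir [ 0.006  0.001 -1.   ] q [ 0.17  0.26 -0.23  1.08 -0.    0.09] F [-0.1  0.1 -1. ] gap 0.0423 gf 0.0
0.581,0.17,0.117,3.5266 xyz mm [-77.5  -2.4   1.8] turn [-0.0006  0.0056 -0.3029]
handle top 1791 [[0.4306, 0.1531, 0.0446], [0.458, 0.1608, 0.0486], [0.5253, 0.1705, 0.0518]]
yaw [0.04234122 0.1416574 ] zslope [0.06676692 0.01786218]
fork top 426 [[0.5471, 0.1414, 0.0381], [0.5715, 0.167, 0.0418], [0.5968, 0.1919, 0.0439]]
wrist bar 788 ((0.5771151781082153, 0.1692126989364624), (0.030481712892651558, 0.014143788255751133), 24.980562210083008) mean [0.5749 0.1691 0.0898]
top bar 104 ((0.5808884501457214, 0.17049477994441986), (0.030438877642154694, 0.013983138836920261), 24.48090934753418) mean [0.5806 0.1698 0.0905]
```

The spanner is seated: fork top at 0.041 m and let go. The bar is at about (0.579, 0.170) with yaw 0.43. I'll move above it with the fingers across its thickness, then down to a reported z of 0.034, which puts the tips above the flange.

Call:
apply_moves --rows '[{"xyz": [-30, -1, 0], "turn": [0, 0.005, -0.11], "grip": 0.5}, {"xyz": [-65, -2, 0], "turn": [0, 0.005, -0.22], "grip": 0.5}, {"xyz": [-75.5, -2.4, 0], "turn": [0, 0.005, -0.34], "grip": 0.5}, {"xyz": [-75.5, -2.4, 0], "turn": [0, 0.005, -0.347], "grip": 0.5}, {"xyz": [-75.5, -2.4, 15], "turn": [0, 0.005, -0.347], "grip": 0.5}, {"xyz": [-75.5, -2.4, 40], "turn": [0, 0.005, -0.347], "grip": 0.5}, {"xyz": [-75.5, -2.4, 62], "turn": [0, 0.005, -0.347], "grip": 0.5}, {"xyz": [-75.5, -2.4, 77], "turn": [0, 0.005, -0.347], "grip": 0.5}, {"xyz": [-75.5, -2.4, 84], "turn": [0, 0.005, -0.347], "grip": 0.5}, {"xyz": [-75.5, -2.4, 84], "turn": [0, 0.005, -0.347], "grip": 0.5}, {"xyz": [-75.5, -2.4, 84], "turn": [0, 0.005, -0.347], "grip": 0.5}]'

```text
clock: 11.25
tcp_pos: [0.5752, 0.1693, 0.0317]
orientation: [-0.003, -0.213, 0.977, -0.0]
wrist_force: [0.6, 0.9, -0.1]
finger_gap: 0.0427
grip_force: 0.0
```

Call:
apply_moves --rows '[{"xyz": [0, 0, 0], "turn": [0, 0, 0], "grip": 0.3}, {"xyz": [0, 0, 0], "turn": [0, 0, 0], "grip": 0.1}, {"xyz": [0, 0, 0], "turn": [0, 0, 0], "grip": 0}, {"xyz": [0, 0, 0], "turn": [0, 0, 0], "grip": 0}, {"xyz": [0, 0, 0], "turn": [0, 0, 0], "grip": 0}, {"xyz": [0, 0, 0], "turn": [0, 0, 0], "grip": 0}]' --force 50

```text
clock: 11.75
tcp_pos: [0.5771, 0.17, 0.0336]
orientation: [-0.001, -0.213, 0.977, 0.0]
wrist_force: [-0.8, 1.7, 6.4]
finger_gap: 0.0134
grip_force: 52.3
```

```bash
python3 to.py
```

```text
t 11.75 tcp [0.5771 0.17   0.0336] yaw -2.7122 zdir [-0.003 -0.    -1.   ] q [ 0.15  0.46 -0.15  0.96 -0.   -0.28] F [-0.8  1.7  6.4] gap 0.0134 gf 52.3
```

The bar is gripped. I'll turn clockwise, which is +z in the tool frame, and watch the moment.

Call:
apply_moves --rows '[{"xyz": [0, 0, 0], "turn": [0, 0, 0.08], "grip": 0}, {"xyz": [0, 0, 0], "turn": [0, 0, 0.16], "grip": 0}, {"xyz": [0, 0, 0], "turn": [0, 0, 0.24], "grip": 0}, {"xyz": [0, 0, 0], "turn": [0, 0, 0.32], "grip": 0}, {"xyz": [0, 0, 0], "turn": [0, 0, 0.4], "grip": 0}, {"xyz": [0, 0, 0], "turn": [0, 0, 0.48], "grip": 0}, {"xyz": [0, 0, 0], "turn": [0, 0, 0.56], "grip": 0}, {"xyz": [0, 0, 0], "turn": [0, 0, 0.64], "grip": 0}, {"xyz": [0, 0, 0], "turn": [0, 0, 0.7], "grip": 0}, {"xyz": [0, 0, 0], "turn": [0, 0, 0.7], "grip": 0}]'

```text
clock: 12.58
tcp_pos: [0.577, 0.1705, 0.0336]
orientation: [-0.001, 0.136, 0.991, 0.0]
wrist_force: [-1.8, 3.2, 5.5]
finger_gap: 0.0133
grip_force: 52.2
```

```bash
cat > tq.py <<'E'
from h import *
s=env.get_state(); print("M",np.round(s["ft_torque"],3),"F",np.round(s["wrist_force"],1),"tau",np.round(s["tau"],2))
t=cam("top"); T=cloud(t); k=np.zeros((480,640),bool)
m=(t["color"].min(2)>110)&(T[...,2]>.033)&(T[...,2]<.054)&(T[...,0]>.42)&(T[...,0]<.64)&(abs(T[...,1]-.168)<.045); print("top white",m.sum())
E
python3 to.py; python3 tq.py
```

```text
t 12.58 tcp [0.577  0.1705 0.0336] yaw 2.8689 zdir [-0.003  0.001 -1.   ] q [ 0.15  0.46 -0.15  0.96  0.    0.43] F [-1.8  3.2  5.5] gap 0.0133 gf 52.2
M [ 0.68   0.423 -0.036] F [-1.8  3.2  5.5] tau [ -2.19 -49.48  25.27  -0.55  -1.06   0.55]
top white 919
```

Moments are low. I'll continue in smaller steps.

Call:
apply_moves --rows '[{"xyz": [0, 0, 0], "turn": [0, 0, 0.06], "grip": 0}, {"xyz": [0, 0, 0], "turn": [0, 0, 0.12], "grip": 0}, {"xyz": [0, 0, 0], "turn": [0, 0, 0.18], "grip": 0}, {"xyz": [0, 0, 0], "turn": [0, 0, 0.2], "grip": 0}, {"xyz": [0, 0, 0], "turn": [0, 0, 0.2], "grip": 0}]'

```text
clock: 13.05
tcp_pos: [0.577, 0.1706, 0.0336]
orientation: [-0.001, 0.233, 0.972, 0.0]
wrist_force: [-1.5, 3.9, 6.6]
finger_gap: 0.013
grip_force: 52.2
```

```bash
python3 to.py; python3 tq.py
```

```text
t 13.05 tcp [0.577  0.1706 0.0336] yaw 2.6707 zdir [-0.003  0.001 -1.   ] q [ 0.15  0.46 -0.15  0.96  0.    0.62] F [-1.5  3.9  6.6] gap 0.013 gf 52.2
M [0.769 0.355 0.004] F [-1.5  3.9  6.6] tau [ -2.44 -49.56  25.21  -0.46  -1.18   0.25]
top white 906
```

Call:
apply_moves --rows '[{"xyz": [0, 0, 0], "turn": [0, 0, 0.05], "grip": 0}, {"xyz": [0, 0, 0], "turn": [0, 0, 0.1], "grip": 0}, {"xyz": [0, 0, 0], "turn": [0, 0, 0.1], "grip": 0}, {"xyz": [0, 0, 0], "turn": [0, 0, 0.1], "grip": 0}]'

```text
clock: 13.43
tcp_pos: [0.577, 0.1707, 0.0336]
orientation: [-0.001, 0.281, 0.96, 0.0]
wrist_force: [-1.7, 3.4, 6.4]
finger_gap: 0.0134
grip_force: 52.2
```

```bash
python3 to.py; python3 tq.py
```

```text
t 13.43 tcp [0.577  0.1707 0.0336] yaw 2.5714 zdir [-0.003  0.001 -1.   ] q [ 0.15  0.46 -0.15  0.96  0.    0.72] F [-1.7  3.4  6.4] gap 0.0134 gf 52.2
M [ 0.822  0.399 -0.027] F [-1.7  3.4  6.4] tau [-2.510e+00 -4.960e+01  2.517e+01 -4.100e-01 -1.250e+00  3.000e-02]
top white 907
```

Call:
apply_moves --rows '[{"xyz": [0, 0, 0], "turn": [0, 0, 0.05], "grip": 0}, {"xyz": [0, 0, 0], "turn": [0, 0, 0.1], "grip": 0}, {"xyz": [0, 0, 0], "turn": [0, 0, 0.1], "grip": 0}, {"xyz": [0, 0, 0], "turn": [0, 0, 0.1], "grip": 0}]'

```text
clock: 13.82
tcp_pos: [0.5771, 0.1708, 0.0336]
orientation: [-0.001, 0.329, 0.944, 0.0]
wrist_force: [-2.1, 4.5, 5.3]
finger_gap: 0.0131
grip_force: 52.2
```

```bash
python3 to.py; python3 tq.py
```

```text
t 13.82 tcp [0.5771 0.1708 0.0336] yaw 2.4714 zdir [-0.002  0.001 -1.   ] q [ 0.15  0.46 -0.15  0.96  0.    0.82] F [-2.1  4.5  5.3] gap 0.0131 gf 52.2
M [0.901 0.301 0.007] F [-2.1  4.5  5.3] tau [-2.590e+00 -4.964e+01  2.513e+01 -3.500e-01 -1.300e+00  3.000e-02]
top white 900
```

```bash
python3 - <<'E'
from h import *
a=cam("wrist")["color"]; b=cam("scene")["color"][240:340,205:345]; c=cam("top")["color"][180:290,220:320]
cv2.imwrite("pics/w9.png",np.vstack([np.hstack([cv2.resize(a,(400,300)),cv2.resize(c,(330,300))[:, :]]),cv2.resize(b,(730,290),interpolation=2)[:, :]]))
E
```

```text
(no output)
```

View pics/w9.png

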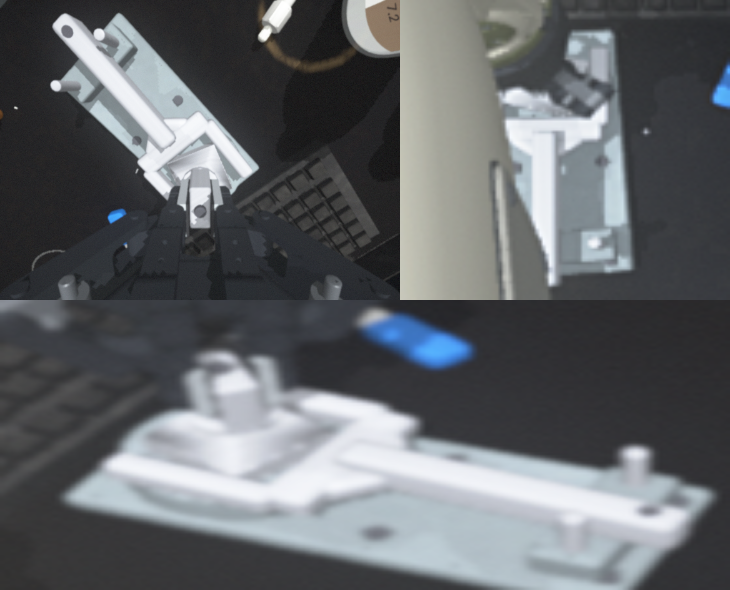

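The wrist view shows the bar held between the fingers and turned. The square nut has its front edge from about (165,168) to (215,150). It is rotated roughly 17° within the fork, so it is near its play limit. The spanner is still down between the pins. I'll continue in small steps until the moment rises.

Call:
apply_moves --rows '[{"xyz": [0, 0, 0], "turn": [0, 0, 0.04], "grip": 0}, {"xyz": [0, 0, 0], "turn": [0, 0, 0.08], "grip": 0}, {"xyz": [0, 0, 0], "turn": [0, 0, 0.08], "grip": 0}, {"xyz": [0, 0, 0], "turn": [0, 0, 0.08], "grip": 0}]'

```text
clock: 14.35
tcp_pos: [0.5772, 0.1708, 0.0335]
orientation: [-0.001, 0.366, 0.931, -0.0]
wrist_force: [-1.6, 3.5, 6.6]
finger_gap: 0.0136
grip_force: 53.1
```

```bash
python3 to.py; python3 tq.py; python3 - <<'E'
from h import *
d=cam("wrist"); P=cloud(d); np.savez("w10.npz",**d)
m=(P[...,2]>.036)&(P[...,2]<.056)&(np.hypot(P[...,0]-.579,P[...,1]-.17)<.034); print(m.sum())
h=(P[...,2]>.044)&(P[...,2]<.052)&(P[...,0]>.42)&(P[...,0]<.535)&(abs(P[...,1]-.163)<.03)&(d["color"].min(2)>120); q=P[h]
r=cv2.minAreaRect(q[:,:2].astype(np.float32)); print("handle",h.sum(),r,np.polyfit(q[:,0],q[:,1],1))
cv2.imwrite("pics/w10.png",cv2.resize(d["color"][150:350,180:440],(780,600),interpolation=2))
E
```

```text
t 14.35 tcp [0.5772 0.1708 0.0335] yaw 2.3928 zdir [-0.002  0.001 -1.   ] q [ 0.15  0.46 -0.15  0.96  0.    0.9 ] F [-1.6  3.5  6.6] gap 0.0136 gf 53.1
M [0.829 0.321 0.542] F [-1.6  3.5  6.6] tau [ -2.96 -49.68  25.09  -0.3   -1.2    0.6 ]
top white 844
4486
handle 8317 ((0.480154424905777, 0.171503484249115), (0.10640323907136917, 0.054621558636426926), 20.9951171875) [-0.01162346  0.17758399]
```

View pics/w10.png

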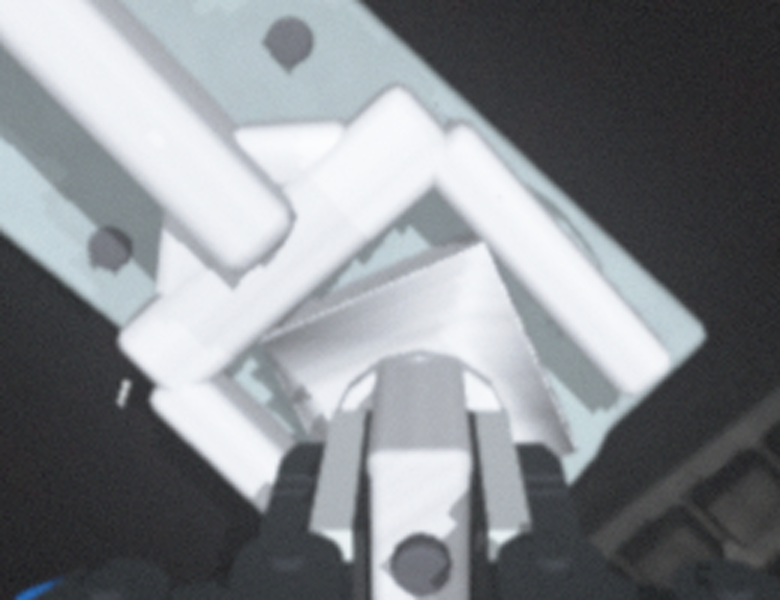

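The moment about z jumped to 0.54 N m, well above the 0.12 N m of friction, so the jam nut is at its stop. The picture shows the nut's edge from (265,340) to (485,245), turned about 17° in the fork and held by the jaws. Let it dwell, then release and rise.

Call:
apply_moves --rows '[{"xyz": [0, 0, 0], "turn": [0, 0, 0.02], "grip": 0}, {"xyz": [0, 0, 0], "turn": [0, 0, 0.02], "grip": 0}, {"xyz": [0, 0, 0], "turn": [0, 0, 0.02], "grip": 0}, {"xyz": [0, 0, 0], "turn": [0, 0, 0], "grip": 0.2}, {"xyz": [0, 0, 0], "turn": [0, 0, 0], "grip": 0.5}, {"xyz": [0, 0, 0], "turn": [0, 0, 0], "grip": 0.5}, {"xyz": [0, 0, 0], "turn": [0, 0, 0], "grip": 0.5}, {"xyz": [0, 0, 0], "turn": [0, 0, 0], "grip": 0.5}, {"xyz": [0, 0, -20], "turn": [0, 0, 0], "grip": 0.5}, {"xyz": [0, 0, -55], "turn": [0, 0, 0], "grip": 0.5}, {"xyz": [0, 0, -95], "turn": [0, 0, 0], "grip": 0.5}, {"xyz": [0, 0, -130], "turn": [0, 0, 0], "grip": 0.5}]'

```text
clock: 15.45
tcp_pos: [0.5766, 0.1693, 0.1636]
orientation: [-0.002, 0.367, 0.93, -0.002]
wrist_force: [2.0, -1.2, 0.3]
finger_gap: 0.0426
grip_force: 0.0
```

Call:
apply_moves --rows '[{"xyz": [0, 0, 0], "turn": [0, 0, 0], "grip": 0.5}, {"xyz": [0, 0, 0], "turn": [0, 0, 0], "grip": 0.5}, {"xyz": [0, 0, 0], "turn": [0, 0, 0], "grip": 0.5}]'

```text
clock: 15.7
tcp_pos: [0.5767, 0.1694, 0.1616]
orientation: [-0.002, 0.367, 0.93, -0.002]
wrist_force: [-0.4, -0.1, -0.3]
finger_gap: 0.043
grip_force: 0.0
```

```bash
python3 to.py; python3 - <<'E'
from h import *
from math import degrees
d=cam("wrist"); P=cloud(d); w=d["color"].min(2)
m=(P[...,2]>.084)&(P[...,2]<.0945)&(np.hypot(P[...,0]-.579,P[...,1]-.17)<.03); print("bar",cv2.minAreaRect(P[m][:,:2].astype(np.float32)))
h=(abs(P[...,2]-.048)<.003)&(w>130)&(P[...,0]>.425)&(P[...,0]<.53)&(abs(P[...,1]-(.162+.075*(P[...,0]-.48)))<.016)
n,l,st,_=cv2.connectedComponentsWithStats(h.astype(np.uint8)); h=l==1+np.argmax(st[1:,4]); q=P[h]; c,sz,a=cv2.minAreaRect(q[:,:2].astype(np.float32)); print("handle",h.sum(),c,sz,a,"z",np.median(q[:,2]))
f=(P[...,2]>.034)&(P[...,2]<.046)&(w>130)&(P[...,0]>.535)&(P[...,0]<.64)&(abs(P[...,1]-.17)<.055); print("fork",np.percentile(P[f],[1,50,99],axis=0).round(4).tolist())
# corner estimates of nut from the earlier close crop, on z=.045 (rim)
e=dict(np.load("w10.npz")); g=world(e,np.array([[265,340],[485,245],[570,450]])/3+[180,150],.043)[:,:2]
print("nut edges",[degrees(np.arctan2(*(g[j]-g[i])[::-1])) for i,j in((0,1),(1,2))],np.linalg.norm(g[1]-g[0]))
E
```

```text
t 15.7 tcp [0.5767 0.1694 0.1616] yaw 2.3905 zdir [-0.005 -0.002 -1.   ] q [ 0.15  0.38  0.05  1.25 -0.    0.9 ] F [-0.4 -0.1 -0.3] gap 0.043 gf 0.0
bar ((0.5773549675941467, 0.16984254121780396), (0.013846633024513721, 0.029708802700042725), 47.64440155029297)
handle 1938 (0.4775082468986511, 0.17140349745750427) (0.015029119327664375, 0.10495947301387787) 89.83281707763672 z 0.04693878965621101
fork [[0.5355, 0.1319, 0.0355], [0.5598, 0.1775, 0.0391], [0.6022, 0.2081, 0.0456]]
nut edges [71.40987179253246, -20.191493783564464] 0.041670845542867686
```

The numbers check out:
- **Bar:** at -42°, with the nut about 24° (0.41 rad) round from the stand's axis.
- **Spanner:** lying flat, about 4.5° off the stand's x, with its mouth within about 3 mm of the stud.
- **Robot:** clear of everything.

Handing in.

```bash
python3 -c "
from workcell import ticket
print(ticket.hand_in())"
```

```text
the job is handed in; nothing more can be done
None
```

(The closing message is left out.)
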